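Open the kettle and the descaler bottle

TASK

Get the gooseneck kettle ready for descaling: lift its loose lid off by the knob and set it down, without dropping it, knob up on the bare worktop. Then press the safety cap of the white descaler bottle down and, keeping it pressed, twist it anticlockwise until it is free, and lift it off. Finish while still holding the cap, right way up and several centimetres straight above the open neck, with the bottle and the kettle left standing where they were and the mug, canister and brush left alone.

Things in the scene. Friction and masses are not known exactly. Their poses are not given: they have to be found in the camera images.
- kettle: Steel gooseneck kettle, about 1 kg, loose on its round black power base (underside 24 mm above the worktop), left or right of the middle line, bottle on the other side. Origin: centre of its underside; z up, x towards the spout. Body 140 mm wide at the foot, 86 mm at the rim, 120 mm high. Spout reaches 157 mm along +x, black handle 129 mm along -x, both lower than the lid.
- kettle_lid: Loose steel lid, about 90 g; lifts straight up. Origin: centre of the underside of its collar (72 mm wide, 10 mm deep, about 3 mm play in the kettle's mouth); z up. The plate above it, 90 mm wide, 4 mm thick, lies on the kettle's rim; its top is 14 mm above the origin. On the worktop it stands on its collar, origin at height 0.
- lid_knob: Black round knob fixed on the lid's middle, on a 12 mm wide steel stem: 26 mm wide, 18 mm high, origin at the centre of its underside, 22 mm above the lid's origin and 8 mm above the lid's plate; top 40 mm above the lid's origin. z up.
- bottle: White plastic descaler bottle, about 0.6 kg, standing loose on the worktop. Origin: centre of its underside; z up. Body 56 mm (x) by 84 mm (y), 118 mm high, blank label on the broad faces; round neck in the middle. The worktop (height 0) is clear between bottle and kettle.
- neck_rim (a point): Centre of the top of the bottle's neck, 150 mm above the bottle's origin (under the cap until that is off). Neck 32 mm wide.
- cap: Grey ribbed round push-and-turn safety cap on the bottle, about 40 g: 51 mm wide (53 over the ribs), 28.5 mm high, flat top. Origin: centre of its lower edge; z up. Closed: origin 133 mm above the bottle's, x axis along the bottle's x. Pressed down 3 mm or more (not before) it turns anticlockwise seen from above; past about 42 degrees it lifts straight off (60 to 120 is safe). Clockwise is blocked.
- cap_top (a point): Centre of the cap's flat top, 28.5 mm above its origin, 161.5 mm above the worktop when closed. The skirt below can be gripped from above at any yaw and turned by the grip's friction; the bottle, pressed onto the worktop, stands against the twist.
- cap_liner (a joint): Sprung liner disc inside the cap, which holds the cap up in its lock. Value in m: 0 closed, grows as the cap is pressed, to a firm stop at 0.0044. The press takes about 4 N to start, 10 N at 3 mm and 13 N at the stop.
- mug: White mug, 80 mm wide, 92 mm high, upright beyond the work, near the middle line; origin at the centre of its underside. Not to be disturbed.
- canister: Steel coffee canister with a wooden top, 94 mm wide, 118 mm high, to the robot's right; origin at the centre of its underside. Not to be disturbed.
- dish_brush: Wooden dish brush lying along its x axis, 210 mm long, 32 mm high, to the robot's left; origin on the worktop near its middle. Not to be disturbed.
There are look-alikes about, which are no part of the job. What is meant by the kettle_lid is not red, and is the larger of those in its own colour.

How it is judged:
On the way, in this order (a step that is already met when the one before it is completed fails the run):
1. the lid is lifted clear of the kettle, held by its knob (contact force between the fingers and lid_knob above 0.5 N and z of kettle_lid in the frame of kettle above 0.13 m), for 0.1 s.
2. the lid stands knob up on the worktop, let go and at rest (height (world z) of kettle_lid below 0.006 m and angle between kettle_lid's own z axis and vertical below 0.12 rad and linear speed of kettle_lid below 0.03 m/s and contact force between the fingers and kettle_lid below 0.05 N), for 0.2 s.
3. the cap is pressed down (2 mm or more) and turned past its lock (z of cap in the frame of bottle below 0.131 m and angle between the x axis of cap and the x axis of bottle, either way round above 0.25 rad and horizontal distance between cap and bottle below 0.006 m), for 0.05 s.
At the end, for the whole second after the job is handed in: Cap held upright (17 deg) and still, lower edge 25 to 200 mm above the neck rim, within 35 mm of its axis, not touching the bottle. Bottle upright on the worktop within 50 mm of its start, kettle within 30 mm. Lid at rest knob up (7 deg) on the worktop (contact force between the fingers and cap above 1 N and contact force between cap and bottle below 0.05 N and z of cap in the frame of neck_rim between 0.025 and 0.2 m and horizontal distance between cap and neck_rim below 0.035 m and angle between cap's own z axis and vertical below 0.3 rad and linear speed of cap below 0.05 m/s and height (world z) of each of bottle, kettle_lid below 0.006 m and angle between each of bottle, kettle's own z axis and vertical below 0.05 rad and distance of bottle from where it was at the start of the episode below 0.05 m and linear speed of each of bottle, kettle_lid below 0.03 m/s and angle between kettle_lid's own z axis and vertical below 0.12 rad and distance of kettle from where it was at the start of the episode below 0.03 m); the arm keeps its last pose, push and grip.
It fails at once if the lid is dropped (falls freely for more than about 25 mm) (linear speed of kettle_lid above 0.7 m/s and contact force between the fingers and kettle_lid below 0.01 N).
It fails at once if the bottle is tipped (angle between bottle's own z axis and vertical above 0.3 rad).
It fails at once if the bottle is carried off the worktop (height (world z) of bottle above 0.025 m).
It fails at once if the kettle is tipped or pushed away (angle between kettle's own z axis and vertical above 0.25 rad or distance of kettle from where it was at the start of the episode above 0.05 m).
It fails at once if the mug, canister or brush is disturbed (distance of any of mug, canister, dish_brush from where it was at the start of the episode above 0.03 m).
It also fails if it takes over 61 s, if anything falls off the work surface, if the arm or the gripper's body presses on something with over 40 N, if the wrist force passes 120 N, or if a joint passes its speed limit or range.

ROBOT

A 7-joint arm with a two-finger parallel gripper is mounted at the origin on the work surface. World frame = base frame: x ahead of the robot, y to its left, z up, the work surface at z = 0. Lengths are in m, angles in rad, forces in N, time in s.
With the tool pointing down it reaches from about 0.35 to 0.775 m from the base axis. Payload 3.1 kg.
Tool frame: the origin (TCP) lies on the centre line of the jaws, within the pads' length; the fingertips stand 14 mm ahead of it and the grasp point (between the pads) lies 5 mm behind it; z points along the fingers, x is the direction in which the jaws open and shut, and the axes are right-handed (so a half turn about z gives the same grasp; the last joint's range is limited). The gripper opens to 85 mm and grips with 20 to 120 N. Pads are 22 mm wide; open, the fingers measure 114 mm over their backs; the gripper's body (76 mm by 85 mm) begins 54 mm behind the grasp point. The pads swing forward as they close: fully open they stand 13 mm farther back than shut.
Start: joints at [-1.228, 0.311, 0.014, 1.512, -0.004, 1.319, -0.027], TCP at [0.206, 0.51, 0.245] pointing down, gripper open.
Joint ranges: [-2.7, 2.7], [-0.3, 1.91], [-1.27, 1.3], [0.12, 2.57], [-1.44, 4.58], [0.2, 2.03], [-3.05, 3.05]. Speed limits (rad/s): [2.79, 2.79, 3.14, 3.14, 3.14, 3.14, 3.14].

INTERFACE

Orientations are given as a rotation vector (axis times angle).
In Python, from station import manip gives the robot as it stands.
- The arm moves only by the tool jog_arm, never from a script. Its argument "increments" is a list of rows, each a list of 7 numbers: the turn, a rotation vector about the tool's x, y, z in degrees, then the shift along the tool's x, y, z in mm, then the finger opening in mm, from 0 to 85.4. In form: [[ax, ay, az, x, y, z, gripper], ...]. A call has exactly 10 rows; each row is the pose to reach, as a shift and turn from the pose commanded when the call began, along the tool's axes at that moment; what a row does not reach only later rows make up. A row lasts 1/8 s, in which the tool goes at most 62.5 mm and 10.7 degrees, less where a joint would pass 70% of its speed; a pose out of reach is approached as far as the arm can. A call with a gripper value outside its range is refused whole. The fingers move at their own pace and stop on an object; "grip_force" is the grip in N (left out, the last holds). Time passes only in rows, so rows that repeat a pose let the fingers close, or fill a call up. It gives the time, the measured TCP pose, the force and the opening at its end, in the units of the state.
- manip.observe(): the state, without advancing time (a new reading comes with each control period).
- manip.camera(name): name is "side" or "top" or "wrist"; returns the picture (400x640x3 uint8, red, green, blue); there is no depth.
- manip.camera_params(name): a dict with "K" (3x3 intrinsics, pixels), "k1" (the pictures are not rectified: a ray, as slopes to the right and down, at radius r is drawn at 1 + k1 r^2 times it, then the intrinsics apply), "view" (4x4, takes a point from world to camera coordinates). Camera axes: x right, y down, z forward; pixel columns grow to the right and rows downward; lengths in m; the calibration is good to about 2 mm. A picture is of the moment at which its call begins: read the wrist's pose just before it. camera_params takes no time and is no camera call; for the wrist camera it gives the pose at the moment of the call.
- manip.sign_off(): hands the job in, once; it reports no verdict.
Trained networks look in the newest picture that a camera, given by its name, has taken for a name from the list of things; names that differ only in an ending like _2 or _b are one class to them, and where a whole thing is asked for, a point or a joint stands for the part that bears it (a point fixed in the world has none). Each returns a list of dicts, best first, with "p" (0 to 1); they miss things now and then, are a little off and sometimes report something else, mostly with a low value. They report only what shows in the picture. A call takes as long as a camera call. They do not tell look-alikes from the thing itself.
- manip.look_for(camera, query): "xyz" ([x, y, z] in m, in world coordinates, good to about 4 mm: the middle of the surface that is visible of it).
- manip.masks_of(camera, query): "pixels" (400x640 bool, what is visible of it).
The state is a dict: "time": time; "qpos": joint angles; "joint_vel": joint speeds; "joint_efforts": joint torques, N m; "ee_pos": TCP position; "ee_rot": TCP orientation; "contact_force": force on the tool from outside, world axes, zero at the start; "ft_torque": the same for the moment, N m; "width": finger opening in m.
Only numpy, scipy, OpenCV 4.12 (cv2) and the standard library are available. Lean on these libraries where they do the work, as an engineer would, in place of code of your own. Each camera call takes 0.05 s, during which the arm holds its last target.

## Working session

There is one attempt and no reset: what is moved stays moved. The work goes in short steps, Python scripts to look and compute and a tool call to move; the robot and the scene stay as the last step left them, time stands still between calls to the robot, and variables do not carry over. Pictures are saved under pics/ and viewed, and the job is handed in when it is done.

Besides the shell and the picture viewer there is one more tool, called after "Emit:" in YAML: its name, and indented under it one key for each argument. jog_arm: Moves the arm, as the interface text tells. Its arguments: {"type":"object","properties":{"increments":{"type":"array","items":{"type":"array","items":{"type":"number"}}},"grip_force":{"type":"number"}},"required":["increments"]}

```bash
mkdir -p pics; cat > h.py <<'E'
import numpy as np, cv2
from scipy.spatial.transform import Rotation as R
from station import manip
def snap(cam,name):
    im=manip.camera(cam); cv2.imwrite(f'pics/{name}.png',im[:,:,::-1]); return im
def tool():
    s=manip.observe(); return np.array(s['ee_pos']),R.from_rotvec(s['ee_rot'])
def ray(cam,u,v,P=None):
    P=P or manip.camera_params(cam); K=np.array(P['K']);V=np.array(P['view'])
    d=np.array([(u-K[0,2])/K[0,0],(v-K[1,2])/K[1,1]]); s=d.copy()
    for _ in range(30): s=d/(1+P['k1']*(s@s))
    w=V[:3,:3].T@np.array([s[0],s[1],1]); o=-V[:3,:3].T@V[:3,3]; return o,w
def atz(cam,u,v,z,P=None):
    o,w=ray(cam,u,v,P); return o+w*(z-o[2])/w[2]
def proj(cam,p,P=None):
    P=P or manip.camera_params(cam); K=np.array(P['K']);V=np.array(P['view'])
    c=V[:3,:3]@np.array(p)+V[:3,3]; s=c[:2]/c[2]; s=s*(1+P['k1']*(s@s)); return K[:2,:2]@s+K[:2,2]
E
python3 - <<'E'
from h import *
np.set_printoptions(precision=4,suppress=True)
s=manip.observe();print(s['time'],s['ee_pos'],s['ee_rot'],s['width'])
print(tool()[1].as_matrix())
for c in ['top','side','wrist']:
    snap(c,c+'0')
    for q in ['kettle','kettle_lid','lid_knob','bottle','cap','mug','canister','dish_brush']:
        if c=='wrist' and q in('mug','canister','dish_brush'):continue
        print(c,q,[(np.round(r['xyz'],3).tolist(),round(float(r['p']),2)) for r in manip.look_for(c,q)])
print(manip.observe()['time'])
E
```

```text
0.0 [0.2062 0.5091 0.2442] [ 2.604  1.755 -0.003] 0.08543098997785221
[[ 0.3753  0.9269 -0.0008]
 [ 0.9269 -0.3753 -0.0022]
 [-0.0024  0.0001 -1.    ]]
top kettle [([0.492, 0.21, 0.113], 0.57)]
top kettle_lid [([0.709, 0.256, 0.012], 0.93), ([0.505, 0.408, 0.011], 0.71)]
top lid_knob [([0.501, 0.24, 0.173], 0.56), ([0.712, 0.259, 0.042], 0.56)]
top bottle [([0.558, -0.198, 0.117], 0.81)]
top cap [([0.572, -0.222, 0.16], 0.58)]
top mug [([0.778, -0.04, 0.028], 0.92), ([0.621, -0.45, 0.119], 0.59)]
top canister [([0.623, -0.449, 0.115], 0.64), ([0.489, 0.209, 0.113], 0.56)]
top dish_brush [([0.618, 0.498, 0.028], 0.67)]
side kettle [([0.497, 0.198, 0.092], 0.87)]
side kettle_lid [([0.705, 0.246, 0.011], 0.89)]
side lid_knob [([0.501, 0.236, 0.17], 0.61), ([0.71, 0.248, 0.039], 0.6)]
side bottle [([0.566, -0.27, 0.083], 0.81)]
side cap [([0.567, -0.232, 0.164], 0.98)]
side mug [([0.766, -0.06, 0.062], 0.84)]
side canister [([0.622, -0.49, 0.106], 0.79)]
side dish_brush [([0.652, 0.5, 0.026], 0.73), ([0.502, 0.233, 0.172], 0.48)]
wrist kettle []
wrist kettle_lid [([0.478, 0.501, 0.017], 0.34)]
wrist lid_knob []
wrist bottle []
wrist cap []
1.2
```

View pics/top0.png

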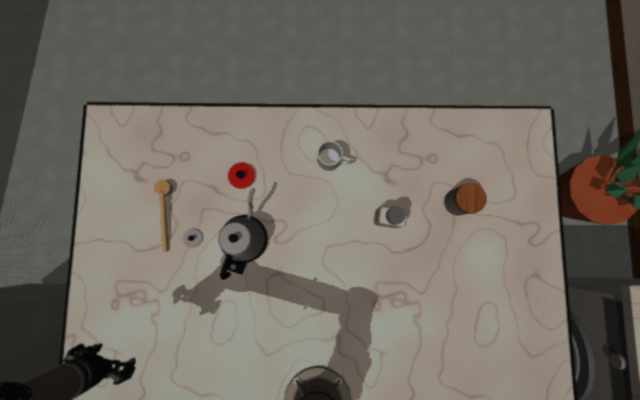

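View pics/side0.png

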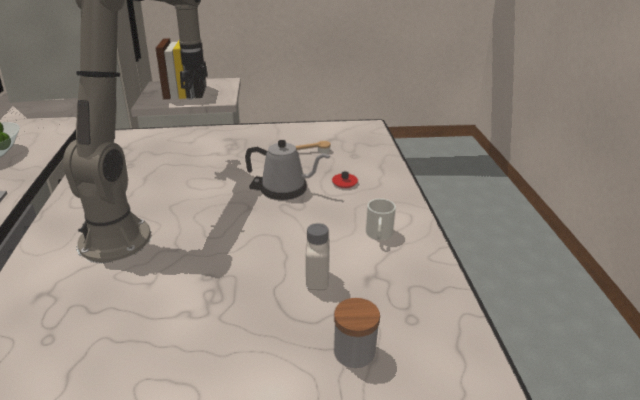

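Top view: kettle at about (242,240) with its grey lid and black knob (233,238). Decoys are the red lid (241,175) and the small grey lid (193,238). The bottle with its grey cap is at (393,215), the mug at (331,154), the canister at (467,198) and the brush at (164,215). The side view agrees. Next I'll refine the poses.

```bash
python3 - <<'E'
from h import *
np.set_printoptions(precision=4,suppress=True)
for c in ['top','side']:
    for q,z in [('lid_knob',0.165),('kettle_lid',0.14),('cap',0.15),('bottle',.06)]:
        for r in manip.masks_of(c,q):
            m=r['pixels'];ys,xs=np.nonzero(m)
            if len(xs): print(c,q,round(float(r['p']),2),len(xs),xs.mean().round(1),ys.mean().round(1),(xs.min(),xs.max(),ys.min(),ys.max()),atz(c,xs.mean(),ys.mean(),z))
p,Rt=tool()
t=np.array([0.501,0.238,0.30])
print((Rt.inv().apply(t-p)*1000).round(1), manip.observe()['time'])
im=cv2.imread('pics/top0.png');cv2.imwrite('pics/topc.png',cv2.resize(im[130:290,140:440],None,fx=2.6,fy=2.6,interpolation=cv2.INTER_CUBIC))
print(manip.camera_params('wrist')['view'],manip.camera_params('wrist')['K'])
E
```

```text
top lid_knob 0.53 62 233.3 238.0 (np.int64(229), np.int64(238), np.int64(234), np.int64(242)) [0.5006 0.2415 0.165 ]
top lid_knob 0.47 46 239.7 174.0 (np.int64(236), np.int64(243), np.int64(171), np.int64(177)) [0.686  0.2297 0.165 ]
top kettle_lid 0.95 756 234.2 238.1 (np.int64(219), np.int64(250), np.int64(223), np.int64(253)) [0.5006 0.2445 0.14  ]
top kettle_lid 0.85 580 241.3 175.3 (np.int64(228), np.int64(255), np.int64(162), np.int64(188)) [0.6869 0.2303 0.14  ]
top kettle_lid 0.5 267 191.7 238.0 (np.int64(183), np.int64(200), np.int64(229), np.int64(247)) [0.5001 0.3677 0.14  ]
top cap 0.66 250 396.2 214.9 (np.int64(387), np.int64(405), np.int64(207), np.int64(223)) [ 0.5711 -0.228   0.15  ]
top bottle 0.53 274 383.5 217.2 (np.int64(375), np.int64(404), np.int64(206), np.int64(226)) [ 0.5706 -0.2072  0.06  ]
top bottle 0.18 986 246.9 238.2 (np.int64(220), np.int64(264), np.int64(189), np.int64(278)) [0.5018 0.2223 0.06  ]
top bottle 0.16 639 331.3 156.1 (np.int64(318), np.int64(351), np.int64(142), np.int64(170)) [ 0.7669 -0.0413  0.06  ]
side lid_knob 0.39 56 281.7 143.5 (np
[... 359 characters left out ...]
 (np.int64(307), np.int64(329), np.int64(224), np.int64(244)) [ 0.5734 -0.2168  0.14  ]
side cap 0.96 383 317.5 234.0 (np.int64(307), np.int64(328), np.int64(225), np.int64(244)) [ 0.5719 -0.232   0.15  ]
side bottle 0.71 1054 317.4 266.0 (np.int64(306), np.int64(329), np.int64(241), np.int64(289)) [ 0.571  -0.2416  0.06  ]
side bottle 0.3 332 281.4 148.4 (np.int64(268), np.int64(295), np.int64(140), np.int64(155)) [0.5049 0.4172 0.06  ]
[-141.4  375.   -54.7] 1.6
[[ 0.3749  0.927  -0.0013 -0.5496]
 [ 0.8847 -0.3574  0.2994 -0.0388]
 [ 0.2771 -0.1134 -0.9541  0.3808]
 [ 0.      0.      0.      1.    ]] [[285.3314   0.     323.8362]
 [  0.     285.3314 200.3683]
 [  0.       0.       1.    ]]
```

View pics/topc.png

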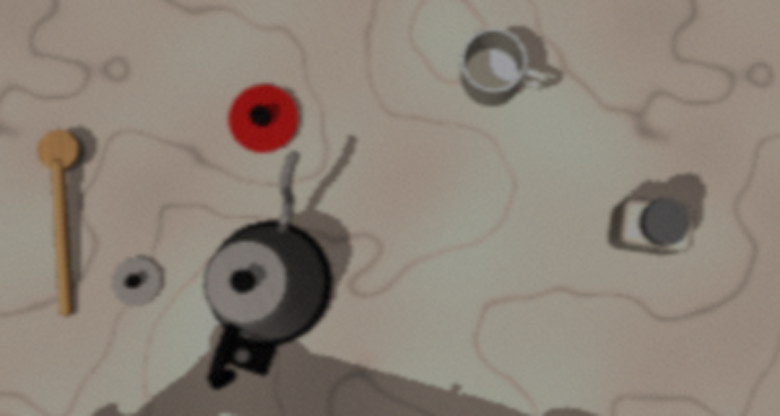

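View pics/wrist0.png

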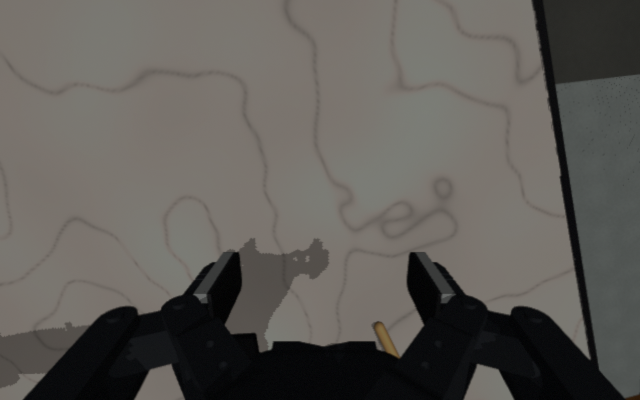

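Emit:
jog_arm:
  increments:
    - [0,0,0,-20,54,-15,60]
    - [0,0,0,-40,107,-30,60]
    - [0,0,0,-60,160,-45,60]
    - [0,0,0,-80,213,-55,60]
    - [0,0,0,-101,267,-55,60]
    - [0,0,0,-121,321,-55,60]
    - [0,0,0,-141,375,-55,60]
    - [0,0,0,-141,375,-55,60]
    - [0,0,0,-141,375,-55,60]
    - [0,0,0,-141,375,-55,60]
  grip_force: 40

```text
time: 2.85
ee_pos: [0.5, 0.2401, 0.3003]
ee_rot: [-2.601, -1.759, 0.0]
contact_force: [-0.5, 1.2, -0.9]
width: 0.0596
```

```bash
python3 - <<'E'
from h import *
np.set_printoptions(precision=4,suppress=True)
P=manip.camera_params('wrist');im=snap('wrist','w1')
s=manip.observe();print(s['time'],s['ee_pos'],s['qpos'],s['width'],s['contact_force'])
for q,z in [('lid_knob',0.170),('kettle_lid',0.148)]:
  for r in manip.masks_of('wrist',q):
    m=r['pixels'];ys,xs=np.nonzero(m)
    print(q,round(float(r['p']),2),len(xs),(xs.mean(),ys.mean()),(xs.min(),xs.max(),ys.min(),ys.max()),atz('wrist',xs.mean(),ys.mean(),z,P))
E
```

```text
2.9 [0.5    0.2401 0.3003] [-0.6687  0.3008  0.2576  1.401  -0.0771  1.4496  0.7766] 0.059995642237177266 [0.2493 0.5714 1.403 ]
lid_knob 0.69 559 (np.float64(328.02862254025047), np.float64(193.76923076923077)) (np.int64(316), np.int64(340), np.int64(181), np.int64(207)) [0.499  0.2446 0.17  ]
lid_knob 0.67 167 (np.float64(439.9760479041916), np.float64(121.49101796407186)) (np.int64(433), np.int64(447), np.int64(115), np.int64(128)) [0.4742 0.3598 0.17  ]
lid_knob 0.62 64 (np.float64(378.1875), np.float64(284.875)) (np.int64(375), np.int64(382), np.int64(278), np.int64(291)) [0.6109 0.2569 0.17  ]
kettle_lid 0.66 1504 (np.float64(436.7101063829787), np.float64(120.99867021276596)) (np.int64(415), np.int64(458), np.int64(100), np.int64(142)) [0.4765 0.3647 0.148 ]
kettle_lid 0.61 5850 (np.float64(327.5820512820513), np.float64(186.28)) (np.int64(284), np.int64(371), np.int64(144), np.int64(228)) [0.4974 0.245  0.148 ]
kettle_lid 0.56 925 (np.float64(369.2356756756757), np.float64(277.6897297297297)) (np.int64(355), np.int64(383), np.int64(254), np.int64(300)) [0.6138 0.2495 0.148 ]
```

View pics/w1.png

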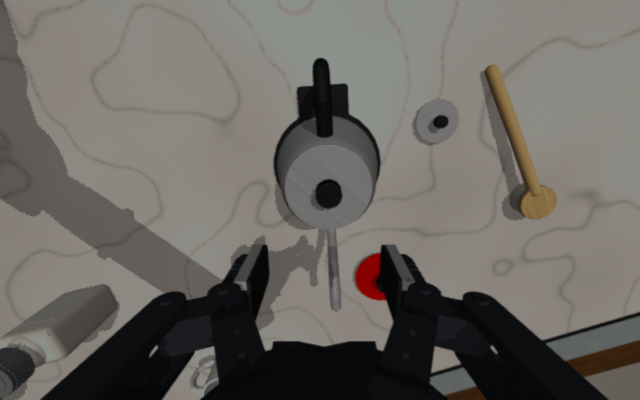

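The wrist view shows the kettle lid's knob at (328,194), nearly centred between the jaws, with the handle pointing up and the spout down in the image. The small grey lid is at (437,121) and the red one at (376,277). I'll descend now.

Emit:
jog_arm:
  increments:
    - [0,0,0,2,-1,40,60]
    - [0,0,0,2,-1,80,60]
    - [0,0,0,2,-1,110,60]
    - [0,0,0,2,-1,125,60]
    - [0,0,0,2,-1,133,60]
    - [0,0,0,2,-1,133,45]
    - [0,0,0,2,-1,133,30]
    - [0,0,0,2,-1,133,15]
    - [0,0,0,2,-1,133,15]
    - [0,0,0,2,-1,133,15]
  grip_force: 40

```text
time: 4.25
ee_pos: [0.5019, 0.2411, 0.1688]
ee_rot: [2.605, 1.756, 0.005]
contact_force: [0.0, -0.2, 5.9]
width: 0.0245
```

```bash
python3 - <<'E'
from h import *
np.set_printoptions(precision=4,suppress=True)
im=snap('wrist','w2')
s=manip.observe();print(s['time'],s['ee_pos'],s['width'],s['contact_force'])
E
```

```text
4.3 [0.5019 0.2411 0.1688] 0.024554690163071564 [-0.0021  0.9656  5.4279]
```

View pics/w2.png

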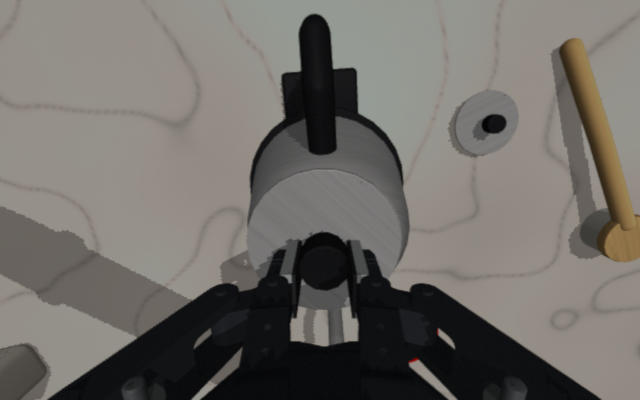

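The jaws are closed on the knob at (323,262). I'll lift and check.

Emit:
jog_arm:
  increments:
    - [0,0,0,2,-1,-5,15]
    - [0,0,0,2,-1,-10,15]
    - [0,0,0,2,-1,-18,15]
    - [0,0,0,2,-1,-28,15]
    - [0,0,0,2,-1,-40,15]
    - [0,0,0,2,-1,-52,15]
    - [0,0,0,2,-1,-62,15]
    - [0,0,0,2,-1,-70,15]
    - [0,0,0,2,-1,-70,15]
    - [0,0,0,2,-1,-70,15]
  grip_force: 40

```text
time: 5.55
ee_pos: [0.5005, 0.2427, 0.2369]
ee_rot: [-2.605, -1.756, 0.001]
contact_force: [0.4, 0.2, -0.5]
width: 0.0246
```

```bash
python3 - <<'E'
from h import *
np.set_printoptions(precision=4,suppress=True)
im=snap('wrist','w3');im2=snap('side','s3')
cv2.imwrite('pics/s3c.png',cv2.resize(im2[80:240,150:450,::-1],None,fx=2.6,fy=2.6,interpolation=cv2.INTER_CUBIC))
s=manip.observe();print(s['time'],s['ee_pos'],s['width'],s['contact_force'],s['ft_torque'])
p,Rt=tool()
for t in [[.48,.02,p[2]]]: print((Rt.inv().apply(t-p)*1000).round(1))
E
```

```text
5.65 [0.5004 0.2427 0.2367] 0.024126963883410988 [ 0.7421  0.3625 -0.7152] [-0.0035  0.0057  0.0001]
[-214.1   64.7    0.1]
```

View pics/w3.png

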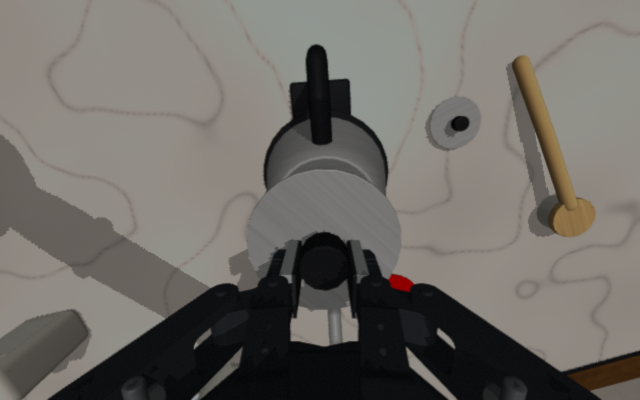

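View pics/s3c.png

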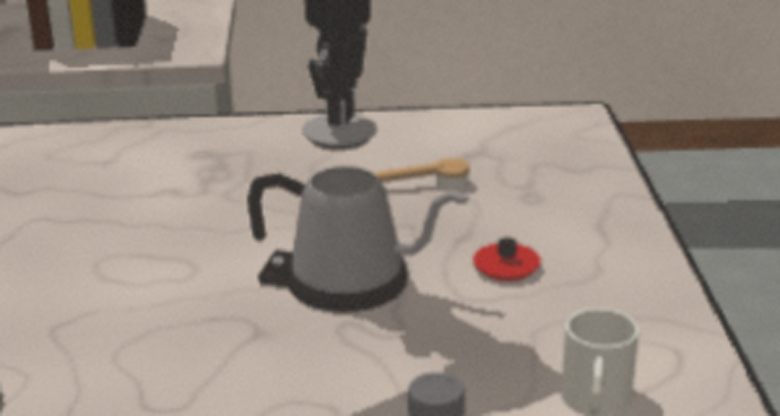

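The wrist and side views show the lid held level above the open kettle. I'll carry it to about (0.48, 0.02).

Emit:
jog_arm:
  increments:
    - [0,0,0,-40,12,0,15]
    - [0,0,0,-85,26,0,15]
    - [0,0,0,-130,40,0,15]
    - [0,0,0,-170,52,5,15]
    - [0,0,0,-200,61,35,15]
    - [0,0,0,-214,65,75,15]
    - [0,0,0,-214,65,115,15]
    - [0,0,0,-214,65,150,15]
    - [0,0,0,-214,65,175,15]
    - [0,0,0,-214,65,185,15]
  grip_force: 40

```text
time: 6.9
ee_pos: [0.4793, 0.02, 0.0507]
ee_rot: [-2.604, -1.755, 0.005]
contact_force: [0.4, -0.0, -0.4]
width: 0.0243
```

```bash
python3 - <<'E'
from h import *
np.set_printoptions(precision=4,suppress=True)
im2=snap('side','s4')
cv2.imwrite('pics/s4c.png',cv2.resize(im2[130:290,150:450,::-1],None,fx=2.6,fy=2.6,interpolation=cv2.INTER_CUBIC))
s=manip.observe();print(s['time'],s['ee_pos'],s['width'],s['contact_force'],s['ft_torque'])
E
```

```text
6.95 [0.4792 0.02   0.0504] 0.024557099791514346 [-0.0089  0.2965 -1.4   ] [0.0023 0.0129 0.0174]
```

View pics/s4c.png

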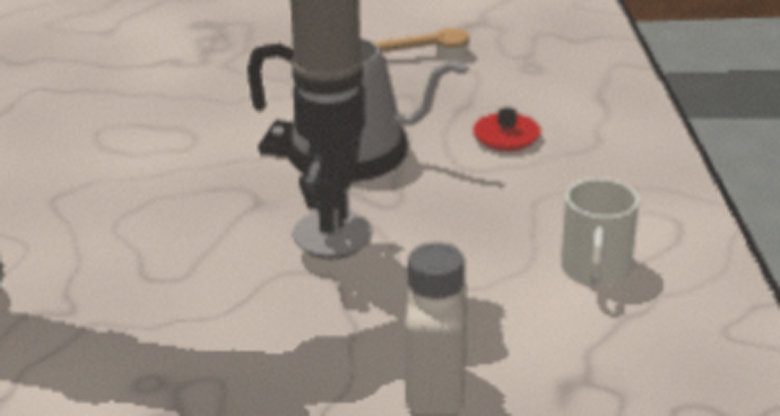

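The lid hangs level just above the bare worktop. I'll lower it slowly to contact.

Emit:
jog_arm:
  increments:
    - [0,0,0,0,0,5,15]
    - [0,0,0,0,0,9,15]
    - [0,0,0,0,0,11,15]
    - [0,0,0,0,0,12,15]
    - [0,0,0,0,0,13,15]
    - [0,0,0,0,0,14,15]
    - [0,0,0,0,0,15,15]
    - [0,0,0,0,0,16,15]
    - [0,0,0,0,0,16,15]
    - [0,0,0,0,0,16,15]
  grip_force: 40

```text
time: 8.2
ee_pos: [0.4807, 0.0201, 0.0363]
ee_rot: [2.605, 1.756, 0.0]
contact_force: [-0.3, 0.2, -1.7]
width: 0.0242
```

Emit:
jog_arm:
  increments:
    - [0,0,0,0,0,1,15]
    - [0,0,0,0,0,1,15]
    - [0,0,0,0,0,2,15]
    - [0,0,0,0,0,2,15]
    - [0,0,0,0,0,3,15]
    - [0,0,0,0,0,3,15]
    - [0,0,0,0,0,3,15]
    - [0,0,0,0,0,3,15]
    - [0,0,0,0,0,3,15]
    - [0,0,0,0,0,3,15]
  grip_force: 40

```text
time: 9.45
ee_pos: [0.4807, 0.02, 0.0348]
ee_rot: [-2.605, -1.755, -0.001]
contact_force: [-4.3, -0.6, 11.7]
width: 0.0245
```

```bash
python3 - <<'E'
from h import *
np.set_printoptions(precision=4,suppress=True)
im2=snap('side','s5')
cv2.imwrite('pics/s5c.png',cv2.resize(im2[170:290,200:350,::-1],None,fx=4,fy=4,interpolation=cv2.INTER_CUBIC))
s=manip.observe();print(s['time'],s['ee_pos'],s['width'],s['contact_force'],s['ft_torque'])
E
```

```text
9.5 [0.4807 0.02   0.0348] 0.02474638466988991 [-5.1181  0.0746 13.1253] [-0.0336  0.9796  0.0127]
```

View pics/s5c.png

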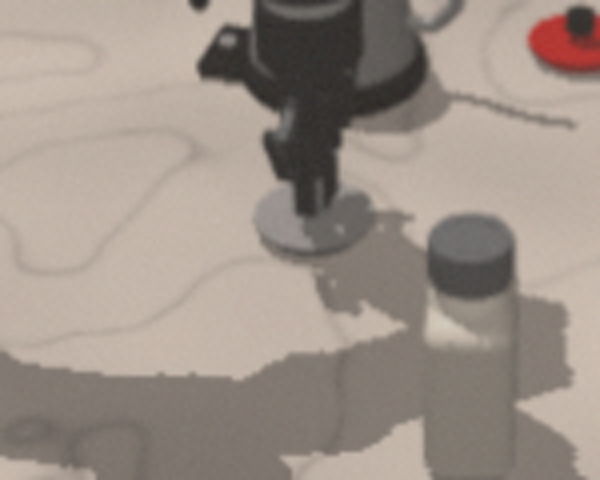

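There's contact at 12 N with the lid flat. I'll back off 1 mm and release, then rise.

Emit:
jog_arm:
  increments:
    - [0,0,0,0,0,-1,20]
    - [0,0,0,0,0,-1,26]
    - [0,0,0,0,0,-1,34]
    - [0,0,0,0,0,-1,50]
    - [0,0,0,0,0,-1,60]
    - [0,0,0,0,0,-1,60]
    - [0,0,0,0,0,-20,60]
    - [0,0,0,0,0,-60,60]
    - [0,0,0,0,0,-110,60]
    - [0,0,0,0,0,-160,60]
  grip_force: 40

```text
time: 10.75
ee_pos: [0.4803, 0.02, 0.1947]
ee_rot: [-2.605, -1.755, 0.0]
contact_force: [1.3, 0.3, 0.4]
width: 0.0595
```

```bash
python3 - <<'E'
from h import *
np.set_printoptions(precision=4,suppress=True)
im2=snap('side','s6');P=manip.camera_params('wrist');snap('wrist','w6')
cv2.imwrite('pics/s6c.png',cv2.resize(im2[130:290,150:450,::-1],None,fx=2.6,fy=2.6,interpolation=cv2.INTER_CUBIC))
s=manip.observe();print(s['time'],s['ee_pos'],s['width'],s['contact_force'],s['qpos'])
p,Rt=tool()
print((Rt.inv().apply(np.array([.571,-.229,.28])-p)*1000).round(1))
E
```

```text
10.85 [0.485  0.02   0.1992] 0.060038271151697256 [0.659  0.6632 0.305 ] [-0.3993  0.2072  0.3811  1.7796 -0.0852  1.1576  1.1936]
[-198.   174.1  -80.1]
```

View pics/s6c.png

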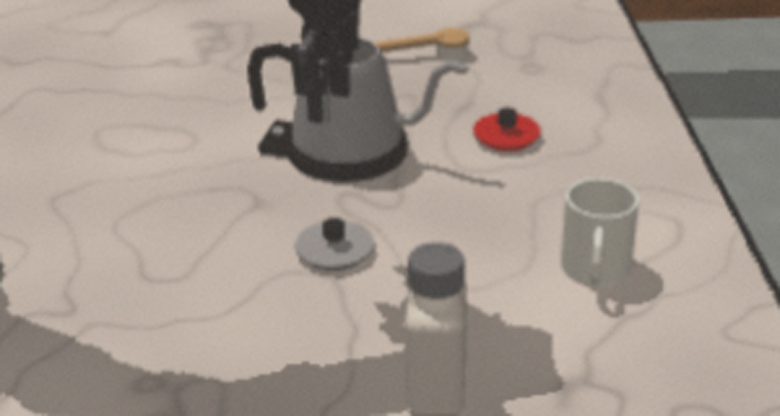

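View pics/w6.png

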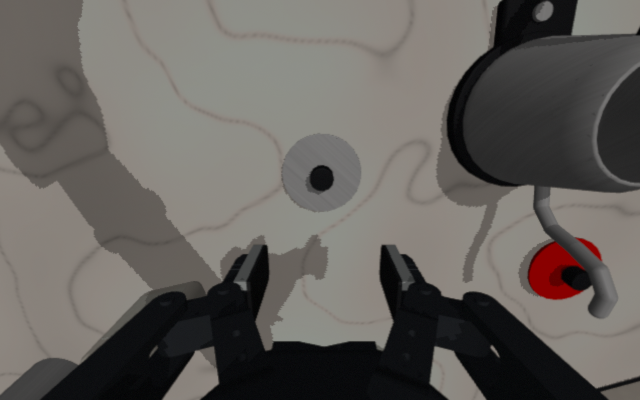

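The lid stands knob up on the worktop in both views (wrist (321,175)) and is let go. Next I'll move over the cap, turning the tool 90° clockwise beforehand to leave room for the twist.

Emit:
jog_arm:
  increments:
    - [0,0,9,-10,9,-30,80]
    - [0,0,18,-30,26,-60,80]
    - [0,0,27,-60,53,-80,80]
    - [0,0,36,-90,79,-80,80]
    - [0,0,45,-120,105,-80,80]
    - [0,0,54,-150,132,-80,80]
    - [0,0,63,-180,158,-80,80]
    - [0,0,72,-198,174,-80,80]
    - [0,0,81,-198,174,-80,80]
    - [0,0,90,-198,174,-80,80]
  grip_force: 80

```text
time: 12.1
ee_pos: [0.5674, -0.2292, 0.2721]
ee_rot: [-3.082, 0.61, 0.002]
contact_force: [0.1, 0.0, -0.5]
width: 0.08
```

```bash
cat > capm.py <<'E'
from h import *
np.set_printoptions(precision=4,suppress=True)
import sys
P=manip.camera_params('wrist');snap('wrist',sys.argv[1])
s=manip.observe();print(s['time'],s['ee_pos'],s['qpos'],s['width'],s['contact_force'])
C=[]
for r in manip.masks_of('wrist','cap'):
    m=r['pixels'];ys,xs=np.nonzero(m)
    print(round(float(r['p']),2),len(xs),(xs.mean(),ys.mean()),(xs.min(),xs.max(),ys.min(),ys.max()),atz('wrist',xs.mean(),ys.mean(),.1565,P))
print([ (r['xyz'],r['p']) for r in manip.look_for('wrist','cap')])
for t in ([.571,-.229,.1615],): print('proj',t,proj('wrist',t,P))
p,Rt=tool();print(Rt.as_matrix())
E
python3 capm.py w7
```

```text
12.15 [ 0.5675 -0.2289  0.2721] [-0.1187  0.5049  0.7635  1.2963 -0.342   1.473   0.2204] 0.07980316159934689 [-0.1085 -0.2526 -0.0465]
0.9 2824 (np.float64(324.6728045325779), np.float64(191.85446175637395)) (np.int64(296), np.int64(354), np.int64(161), np.int64(222)) [ 0.5701 -0.2224  0.1565]
[([0.57, -0.2228, 0.1604], 0.55)]
proj [0.571, -0.229, 0.1615] [328.5265 199.7228]
[[ 0.9278 -0.3731 -0.0014]
 [-0.3731 -0.9278  0.0002]
 [-0.0014  0.0003 -1.    ]]
```

View pics/w7.png

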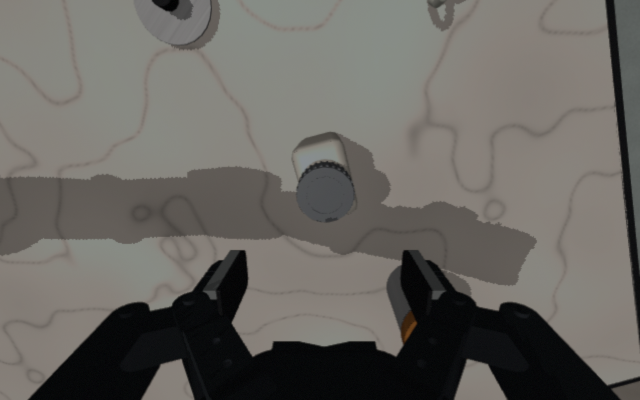

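The wrist view shows the cap's flat top centred at about (326,194), so it needs roughly 5 mm along −tool y. I'll correct that, descend partway and re-measure.

Emit:
jog_arm:
  increments:
    - [0,0,0,1,-5,20,80]
    - [0,0,0,1,-5,40,80]
    - [0,0,0,1,-5,55,80]
    - [0,0,0,1,-5,65,80]
    - [0,0,0,1,-5,70,80]
    - [0,0,0,1,-5,70,80]
    - [0,0,0,1,-5,70,80]
    - [0,0,0,1,-5,70,80]
    - [0,0,0,1,-5,70,80]
    - [0,0,0,1,-5,70,80]
  grip_force: 80

```text
time: 13.5
ee_pos: [0.5705, -0.2245, 0.2034]
ee_rot: [-3.084, 0.6, -0.0]
contact_force: [0.4, 0.1, -0.4]
width: 0.0801
```

```bash
python3 capm.py w8; python3 - <<'E'
import cv2
im=cv2.imread('pics/w8.png');cv2.imwrite('pics/w8c.png',cv2.resize(im[120:320,200:450],None,fx=3,fy=3))
E
```

```text
13.55 [ 0.5705 -0.2245  0.2034] [-0.1281  0.5418  0.7422  1.4152 -0.3676  1.3256  0.2464] 0.07994270317507815 [ 0.7592  0.0103 -0.1547]
0.69 5061 (np.float64(322.89745109662124), np.float64(226.76190476190476)) (np.int64(284), np.int64(362), np.int64(185), np.int64(267)) [ 0.5703 -0.2215  0.1565]
[([0.5713, -0.2211, 0.16], 0.69)]
proj [0.571, -0.229, 0.1615] [328.0865 239.1447]
[[ 0.9269 -0.3753  0.    ]
 [-0.3753 -0.9269  0.    ]
 [ 0.     -0.     -1.    ]]
```

View pics/w8c.png

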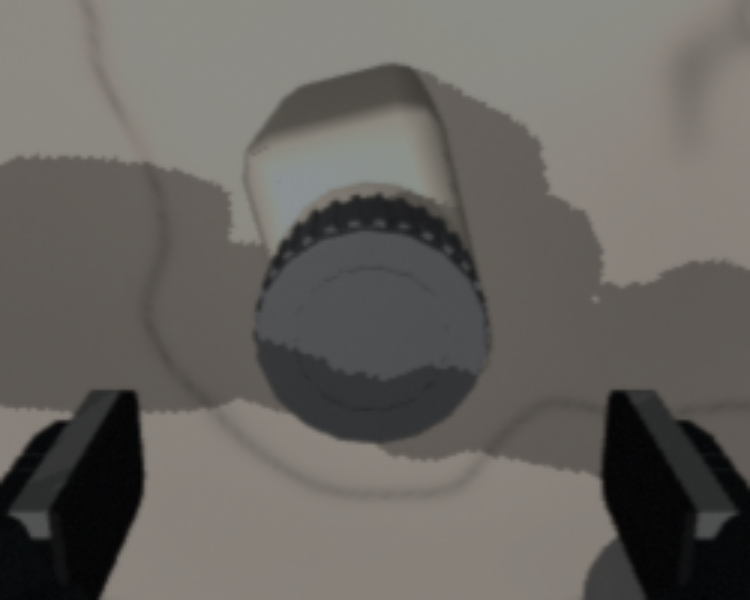

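The cap's top disc is centred at (324,232), midway between the jaws (324) and about 1 mm off along tool y. I'll descend and grip.

Emit:
jog_arm:
  increments:
    - [0,0,0,0,-1,20,80]
    - [0,0,0,0,-1,40,80]
    - [0,0,0,0,-1,52,80]
    - [0,0,0,0,-1,61,80]
    - [0,0,0,0,-1,61,80]
    - [0,0,0,0,-1,61,65]
    - [0,0,0,0,-1,61,55]
    - [0,0,0,0,-1,61,45]
    - [0,0,0,0,-1,61,40]
    - [0,0,0,0,-1,61,40]
  grip_force: 80

```text
time: 14.9
ee_pos: [0.5709, -0.2237, 0.143]
ee_rot: [3.084, -0.601, 0.001]
contact_force: [-1.7, 0.2, 5.6]
width: 0.0495
```

```bash
cat > st.py <<'E'
from h import *
import sys
np.set_printoptions(precision=4,suppress=True)
im=snap('wrist','w'+sys.argv[1]);im2=snap('side','s'+sys.argv[1])
cv2.imwrite('pics/c%s.png'%sys.argv[1],np.hstack([cv2.resize(im[:,:,::-1][150:400,120:520],(400,400)),cv2.resize(im2[150:310,240:400,::-1],(400,400),interpolation=cv2.INTER_CUBIC)]))
s=manip.observe();print(s['time'],s['ee_pos'],s['ee_rot'],s['width'],s['contact_force'],s['ft_torque'],s['qpos'])
E
python3 st.py 9
```

```text
15.0 [ 0.571  -0.2237  0.1428] [ 3.0835 -0.6007  0.001 ] 0.0499338312017763 [-0.9554  0.5908  4.9031] [0.1177 0.3149 0.0296] [-0.1207  0.5898  0.7181  1.4995 -0.4031  1.2034  0.2743]
```

View pics/c9.png

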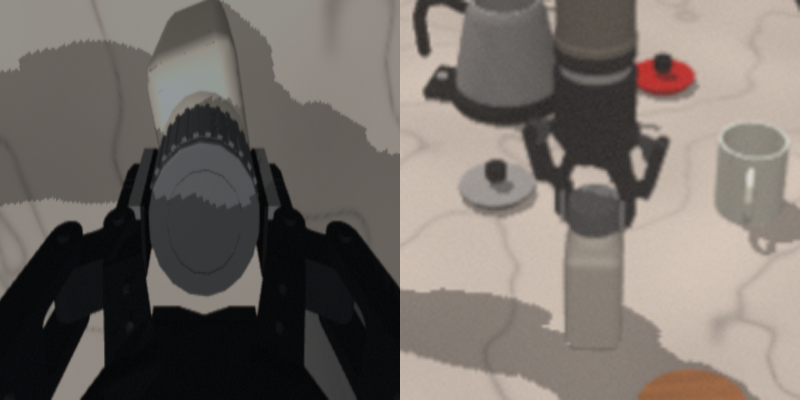

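The cap is gripped on its skirt between the pads. Now I'll press down gradually.

Emit:
jog_arm:
  increments:
    - [0,0,0,0,0,1,40]
    - [0,0,0,0,0,2,40]
    - [0,0,0,0,0,3,40]
    - [0,0,0,0,0,4,40]
    - [0,0,0,0,0,5,40]
    - [0,0,0,0,0,5,40]
    - [0,0,0,0,0,5,40]
    - [0,0,0,0,0,5,40]
    - [0,0,0,0,0,5,40]
    - [0,0,0,0,0,5,40]
  grip_force: 80

```text
time: 16.25
ee_pos: [0.5714, -0.2238, 0.1395]
ee_rot: [-3.083, 0.6, -0.003]
contact_force: [-3.2, 1.7, 11.9]
width: 0.0499
```

Emit:
jog_arm:
  increments:
    - [0,0,0,0,0,1,40]
    - [0,0,0,0,0,2,40]
    - [0,0,0,0,0,2,40]
    - [0,0,0,0,0,2,40]
    - [0,0,0,0,0,2,40]
    - [0,0,0,0,0,2,40]
    - [0,0,0,0,0,2,40]
    - [0,0,0,0,0,2,40]
    - [0,0,0,0,0,2,40]
    - [0,0,0,0,0,2,40]
  grip_force: 80

```text
time: 17.5
ee_pos: [0.572, -0.224, 0.1392]
ee_rot: [-3.083, 0.6, -0.007]
contact_force: [-4.8, 3.3, 19.1]
width: 0.0496
```

The press is on its firm stop (19 N, 0.3 mm further). I'll twist anticlockwise (−z in tool axes) while holding it down.

Emit:
jog_arm:
  increments:
    - [0,0,-4,0,0,0,40]
    - [0,0,-8,0,0,0,40]
    - [0,0,-13,0,0,0,40]
    - [0,0,-18,0,0,0,40]
    - [0,0,-23,0,0,0,40]
    - [0,0,-28,0,0,0,40]
    - [0,0,-33,0,0,0,40]
    - [0,0,-38,0,0,0,40]
    - [0,0,-42,0,0,0,40]
    - [0,0,-45,0,0,0,40]
  grip_force: 80

```text
time: 18.75
ee_pos: [0.5723, -0.2239, 0.1391]
ee_rot: [3.077, 0.628, 0.007]
contact_force: [-4.2, 2.6, 16.8]
width: 0.0496
```

```bash
python3 st.py 10
```

```text
18.85 [ 0.5722 -0.2239  0.1391] [3.0774 0.6263 0.0072] 0.04959241203514704 [-4.4763  2.0781 16.3522] [0.5546 0.9684 0.0091] [-0.0077  0.552   0.5321  1.4997 -0.2957  1.1658  0.9768]
```

View pics/c10.png

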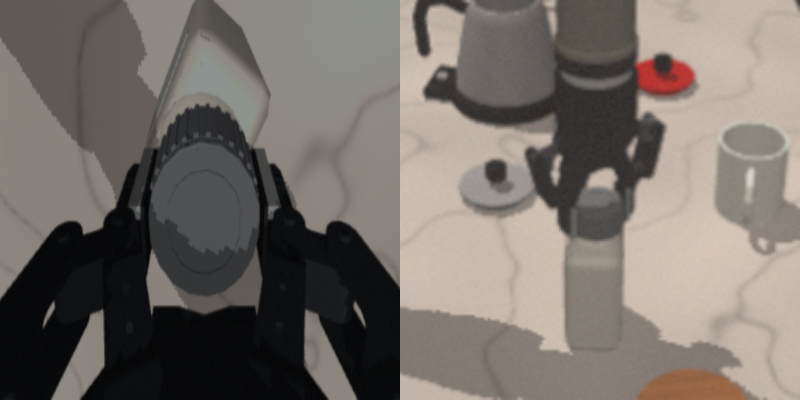

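The bottle keeps its place in the side view while the gripper and cap have turned. I'll twist another 43°.

Emit:
jog_arm:
  increments:
    - [0,0,-4,0,0,0,40]
    - [0,0,-9,0,0,0,40]
    - [0,0,-14,0,0,0,40]
    - [0,0,-19,0,0,0,40]
    - [0,0,-24,0,0,0,40]
    - [0,0,-29,0,0,0,40]
    - [0,0,-34,0,0,0,40]
    - [0,0,-39,0,0,0,40]
    - [0,0,-43,0,0,0,40]
    - [0,0,-43,0,0,0,40]
  grip_force: 80

```text
time: 20.1
ee_pos: [0.5722, -0.224, 0.1391]
ee_rot: [2.632, 1.709, 0.006]
contact_force: [-4.4, 1.8, 15.6]
width: 0.0498
```

```bash
python3 st.py 11
```

```text
20.2 [ 0.5722 -0.224   0.1391] [2.6324 1.7087 0.0055] 0.04933454101824145 [-4.793   2.6534 17.0512] [0.4289 0.9317 0.0202] [ 0.1024  0.5275  0.3614  1.495  -0.1975  1.1503  1.6503]
```

View pics/c11.png

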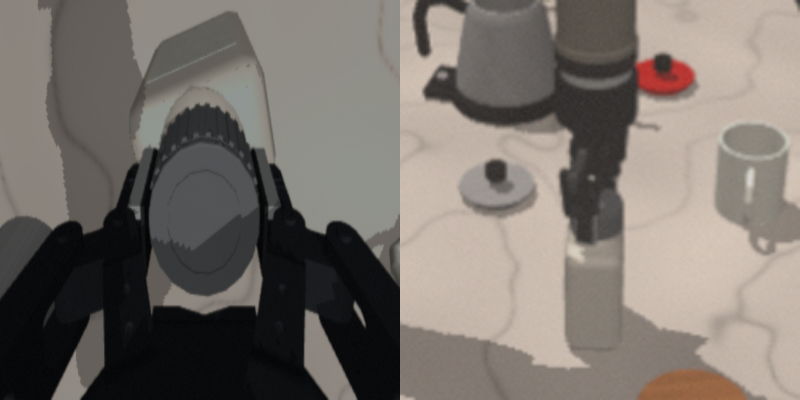

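About 88° turned, with the bottle unmoved. I'll lift gently first and look, in case it is still locked.

Emit:
jog_arm:
  increments:
    - [0,0,0,0,0,-2,40]
    - [0,0,0,0,0,-4,40]
    - [0,0,0,0,0,-6,40]
    - [0,0,0,0,0,-8,40]
    - [0,0,0,0,0,-10,40]
    - [0,0,0,0,0,-12,40]
    - [0,0,0,0,0,-15,40]
    - [0,0,0,0,0,-18,40]
    - [0,0,0,0,0,-18,40]
    - [0,0,0,0,0,-18,40]
  grip_force: 80

```text
time: 21.45
ee_pos: [0.5707, -0.2235, 0.1532]
ee_rot: [-2.635, -1.71, 0.0]
contact_force: [-0.3, -0.2, -0.9]
width: 0.0499
```

```bash
python3 st.py 12
```

```text
21.55 [ 0.5708 -0.2235  0.1532] [-2.6352 -1.7099  0.0001] 0.04952668615100339 [ 0.3925  0.3235 -0.903 ] [ 0.0292 -0.0521 -0.0193] [ 0.1001  0.5157  0.365   1.4769 -0.1912  1.1845  1.645 ]
```

View pics/c12.png

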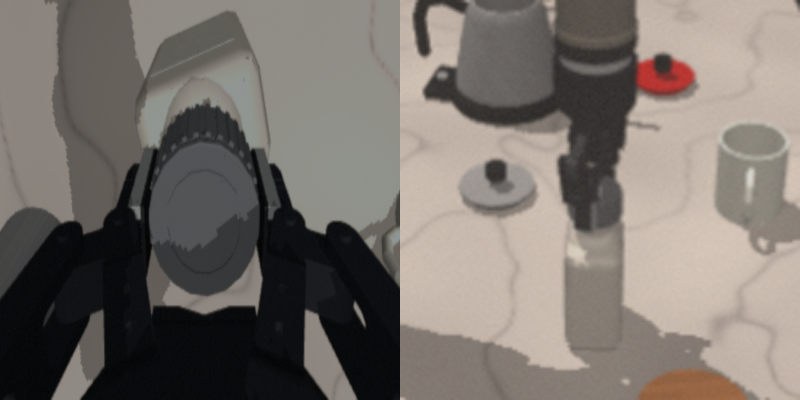

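The load is only 0.9 N and the bottle stayed on the table, so the cap is free. I'll lift it 80 mm more.

Emit:
jog_arm:
  increments:
    - [0,0,0,0,0,-8,40]
    - [0,0,0,0,0,-18,40]
    - [0,0,0,0,0,-30,40]
    - [0,0,0,0,0,-45,40]
    - [0,0,0,0,0,-60,40]
    - [0,0,0,0,0,-72,40]
    - [0,0,0,0,0,-80,40]
    - [0,0,0,0,0,-80,40]
    - [0,0,0,0,0,-80,40]
    - [0,0,0,0,0,-80,40]
  grip_force: 80

```text
time: 22.8
ee_pos: [0.5705, -0.2234, 0.2325]
ee_rot: [-2.634, -1.709, 0.001]
contact_force: [0.6, -0.4, -0.1]
width: 0.0495
```

```bash
python3 st.py 13; python3 - <<'E'
from h import *
np.set_printoptions(precision=4,suppress=True)
snap('top','t13')
for q in ['kettle_lid','cap','bottle','kettle','neck_rim']:
  for c in ['side','top']: print(c,q,[(np.round(r['xyz'],3).tolist(),round(float(r['p']),2)) for r in manip.look_for(c,q)][:3])
E
```

```text
22.9 [ 0.5706 -0.2234  0.2328] [-2.6348 -1.7096  0.0009] 0.04928169273051411 [ 0.7702  0.744  -0.8238] [-0.0305 -0.0123 -0.031 ] [ 0.0954  0.4624  0.3795  1.3568 -0.1699  1.3552  1.6262]
side kettle_lid [([0.705, 0.244, 0.011], 0.6), ([0.478, 0.008, 0.012], 0.56)]
top kettle_lid [([0.709, 0.256, 0.014], 0.8), ([0.478, 0.021, 0.015], 0.78), ([0.503, 0.41, 0.012], 0.62)]
side cap [([0.579, -0.241, 0.248], 0.58)]
top cap [([0.478, 0.018, 0.042], 0.47), ([0.557, -0.208, 0.251], 0.42)]
side bottle [([0.565, -0.266, 0.104], 0.87), ([0.581, -0.242, 0.249], 0.36)]
top bottle [([0.558, -0.202, 0.116], 0.65)]
side kettle [([0.495, 0.204, 0.101], 0.59)]
top kettle [([0.496, 0.239, 0.077], 0.66)]
side neck_rim [([0.566, -0.26, 0.102], 0.61)]
top neck_rim [([0.562, -0.202, 0.116], 0.84)]
```

View pics/c13.png

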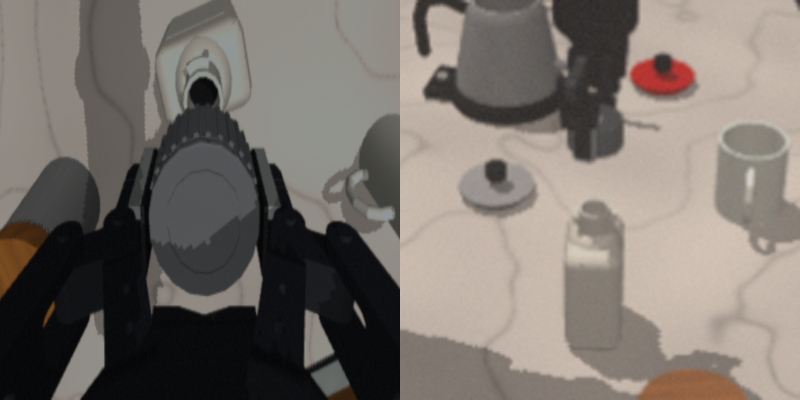

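View pics/s13.png

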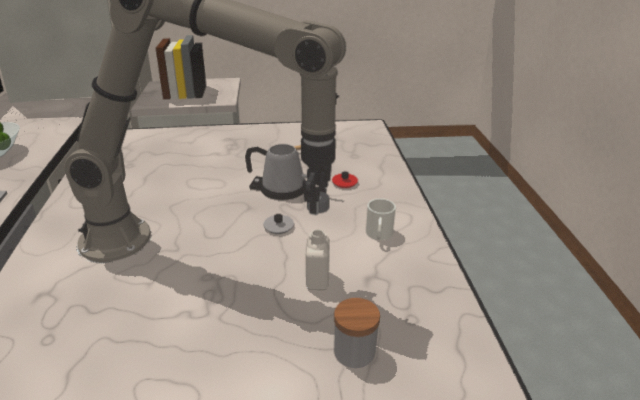

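The bottle stands with its neck open (crop (595,210)). The cap is held upright above it, the kettle and bottle are where they were, and the lid rests knob up. I'll hand it in.

```bash
python3 -c "
from station import manip
print(manip.observe()['joint_vel']);print(manip.sign_off())"
```

```text
[-1.57605740e-03 -1.12220518e-03 -1.34236928e-03 -1.42760846e-04
 -1.18766032e-03 -1.23899707e-03  7.09998219e-05]
the job is handed in; nothing more can be done
None
```

I handed the job in at about 23 s with both parts done; sign-off gave no verdict.

- **Lid:** I lifted it off by its knob and set it down at about (0.48, 0.02). It stands knob up and flat on the bare worktop, let go.
- **Cap:** I pressed it to its firm stop (about 19 N), turned it about 88° anticlockwise while pressed, and lifted it off. It is held upright and still, with its lower edge about 70 mm above the open neck by my estimate.

**Last checks:**
- The cap was free before the full lift, with only about 1 N of load on the wrist.
- In the pictures the bottle and kettle look to be where they started, and the bottle is upright with its neck open. The mug also looks untouched. I did not measure the canister and brush again.
- The finger opening read 1.5–3 mm narrower than the true knob and cap widths all along, which I took to be pad give.
- The detectors disagreed by 10–20 mm on where the cap is, and the top camera also reported the lid's knob as a cap at low confidence. I relied on the pictures and the arm's own position instead.

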